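# Load two balances with stacked test weights

## Robot

A 6-joint arm with a two-finger parallel gripper is mounted at the origin on the work surface. World frame = base frame: x ahead of the robot, y to its left, z up, the work surface at z = 0. Lengths are in m, angles in rad, forces in N, time in s.
With the tool pointing down it reaches from about 0.4 to 0.825 m from the base axis. Payload 7 kg.
Tool frame: the origin (TCP) lies at the very end of the fingers, on their centre line; the grasp point (between the pads) lies 19 mm behind it (arm.pinch_z is the z of the grasp point in the tool frame, in m); z points along the fingers, y is the direction in which the jaws open and shut (so a half turn about z gives the same grasp; the last joint's range is limited). The gripper opens to 88 mm and grips with 3 to 60 N. Pads are 19 mm wide; open, the fingers measure 130 mm over their backs; the gripper's body (78 mm by 193 mm) begins 47 mm behind the grasp point.
Start: joints at [1.403, 0.359, 0.012, 0, -1.224, -0.288], TCP at [0.297, 0.606, 0.227] pointing down, gripper open.
Joint ranges: [-3.07, 3.07], [-1.43, 2.12], [-1.02, 1.25], [-3.03, 1.67], [-3.05, -0], [-3.03, 3.03]. Speed limits (rad/s): [2.39, 2.39, 3.01, 3.14, 3.14, 3.14].

## Interface

Orientations are given as [roll, pitch, yaw] about the fixed x, y, z axes, in that order (R = Rz(yaw) Ry(pitch) Rx(roll)).
In Python, from station import arm gives the robot as it stands.
- The arm moves only by the tool drive_tool, never from a script. Its argument "targets" is a list of rows, each a list of 6 numbers: the shift along the world's x, y, z in units of 0.04 m (1.0 is 0.04 m), then the turn, a rotation vector about the world's x, y, z in units of 6 degrees (1.0 is 6 degrees). In form: [[x, y, z, wx, wy, wz], ...]. A call has 1 to 5 rows; each row shifts and turns the commanded pose from where the row before left it; what a row does not reach is not made up. A row lasts 1/8 s, in which the tool goes at most 62.5 mm and 10.7 degrees, less where a joint would pass 70% of its speed; a pose out of reach is approached as far as the arm can. A call with a number of a shift or a turn outside -1 to 1 is refused whole. A call with a gripper value outside its range is refused whole. "claw" is the opening, from 0 (shut) to 1 (fully open), set as the call begins (left out, the last holds). The fingers move at their own pace and stop on an object; "newtons" is the grip in N (left out, the last holds). Time passes only in rows, so rows that do not move let the fingers close. It gives the time, the measured TCP pose, the force and the opening at its end, in the units of the state.
- arm.get_state(): the state, without advancing time (a new reading comes with each control period).
- arm.grab_frame(name): name is "side" or "top" or "wrist"; returns (picture, depth): 400x640x3 uint8, red, green, blue; 400x640 float32, m along the optical axis (not along the pixel's ray), 0 where there is no reading.
- arm.get_calibration(name): a dict with "mtx" (3x3 intrinsics, pixels), "origin" and "rotation" of the camera in the world. Camera axes: x right, y up, looking along -z (the intrinsics and any distortion apply to the point x, -y, -z); pixel columns grow to the right and rows downward; lengths in m; the calibration is good to about 2 mm. A picture is of the moment at which its call begins: read the wrist's pose just before it. get_calibration takes no time and is no camera call; for the wrist camera it gives the pose at the moment of the call.
- arm.job_done(): hands the job in, once; it reports no verdict.
Trained networks look in the newest picture that a camera, given by its name, has taken for a name from the list of things; names that differ only in an ending like _2 or _b are one class to them, and where a whole thing is asked for, a point or a joint stands for the part that bears it (a point fixed in the world has none). Each returns a list of dicts, best first, with "score" (0 to 1); they miss things now and then, are a little off and sometimes report something else, mostly with a low value. They report only what shows in the picture. A call takes as long as a camera call. They do not tell look-alikes from the thing itself.
- arm.search_frame(target, camera): "point" ([x, y, z] in m, in the coordinates of the camera as it stood for that picture, good to about 4 mm: the middle of the surface that is visible of it).
- arm.cut_out(target, camera): "pixels" (400x640 bool, what is visible of it).
- arm.landmark_of(target, camera): "point" ([x, y, z] in m, in the coordinates of the camera as it stood for that picture, good to about 4 mm: a listed point, or the origin of a listed thing).
The state is a dict: "t": time; "q": joint angles; "qd": joint speeds; "joint_efforts": joint torques, N m; "eef_pos": TCP position; "ee_rot": TCP orientation; "force": force on the tool from outside, world axes, zero at the start; "moment": the same for the moment, N m; "width": finger opening in m.
Only numpy, scipy, OpenCV 4.12 (cv2) and the standard library are available. Lean on these libraries where they do the work, as an engineer would, in place of code of your own. Each camera call takes 0.05 s, during which the arm holds its last target. There are 200 camera calls.

## Task

Load both balances for their check: stack the three round disc weights on the balance with the round pan and the two rectangular slab weights on the balance with the square pan, each stack with its largest weight at the bottom and its smallest on top, centred on the pan and on one another. The balances are delicate, so set every weight down and never let one drop. Leave the red carton and the thermometer where they are.

Things in the scene. Friction and masses are not known exactly. Their poses are not given: they have to be found in the camera images.
- balance_round: Fixed portable balance: dark grey housing 205 x 150 mm with a small display at its front end; on it a flat, rigid, rimless round pan 124 mm across of bare metal. Origin: under the pan's centre, at table height; the pan's top is level, 58 mm above the origin, its centre straight above it. The housing (top 44 mm up) reaches 135 mm from the origin towards its own -x (display end), 70 mm towards +x, 75 mm to either side. Its own z points up.
- balance_square: Fixed portable balance: dark grey housing 205 x 150 mm with a small display at its front end; on it a flat, rigid, rimless square pan 120 x 120 mm (sides parallel to its x and y) of bare metal. Origin: under the pan's centre, at table height; the pan's top is level, 58 mm above the origin, its centre straight above it. The housing (top 44 mm up) reaches 135 mm from the origin towards its own -x (display end), 70 mm towards +x, 75 mm to either side. Its own z points up.
- disc_large: Loose polished steel disc weight, the largest of three: a plain flat cylinder 64 mm across and 20 mm high, about 500 g, lying flat. Origin: centre of its underside; z up along its axis.
- disc_medium: Loose polished steel disc weight, the middle one of three: a plain flat cylinder 48 mm across and 14 mm high, about 200 g, lying flat. Origin: centre of its underside; z up along its axis.
- disc_small: Loose polished steel disc weight, the smallest of three: a plain flat cylinder 36 mm across and 12.5 mm high, about 100 g, lying flat. Origin: centre of its underside; z up along its axis.
- slab_large: Loose polished steel rectangular slab weight, the larger of two: 72 mm long (own x) by 44 mm wide (own y) by 20 mm high, about 500 g, lying flat. Origin: centre of its underside; z up.
- slab_small: Loose polished steel rectangular slab weight, the smaller of two: 50 mm long (own x) by 32 mm wide (own y) by 16 mm high, about 200 g, lying flat. Origin: centre of its underside; z up.
- thermometer: Bystander: white upright room thermometer with a small screen, 90 mm wide (own y), 75 mm high, about 40 mm deep, loose. Origin: centre of its underside.
- carton: Bystander: small red cardboard carton with a pale band, 60 x 95 x 30 mm high, loose. Origin: centre of its underside.
Mind the look-alikes: they are no part of the job. What is shaped like the slab_small but black or blue is not meant.

How it is judged:
At the end, for the whole second after the job is handed in: Round pan: large, middle, small disc, upwards; square pan: large slab, then small. All flat (0.08 rad), at rest (under 20 mm/s), at layer height (within 3 mm), within 15 mm of the pan centre, and each upper weight within 10 mm horizontally of the one just below it (horizontal distance between each of disc_large, disc_medium, disc_small and balance_round below 0.015 m and z of disc_large in the frame of balance_round between 0.055 and 0.061 m and angle between each of disc_large, disc_medium, disc_small, slab_large, slab_small's own z axis and vertical below 0.08 rad and linear speed of each of disc_large, disc_medium, disc_small, slab_large, slab_small below 0.02 m/s and z of disc_medium in the frame of balance_round between 0.075 and 0.081 m and horizontal distance between disc_medium and disc_large below 0.01 m and z of disc_small in the frame of balance_round between 0.089 and 0.095 m and horizontal distance between disc_small and disc_medium below 0.01 m and horizontal distance between each of slab_large, slab_small and balance_square below 0.015 m and z of slab_large in the frame of balance_square between 0.055 and 0.061 m and z of slab_small in the frame of balance_square between 0.075 and 0.081 m and horizontal distance between slab_small and slab_large below 0.01 m); the robot touches nothing.
It fails at once if a weight is let fall (moving faster than 0.45 m/s while the fingers do not hold it: a drop of some 10 mm or more) ((contact force between disc_large and the fingers below 0.05 N and linear speed of disc_large above 0.45 m/s) or (contact force between disc_medium and the fingers below 0.05 N and linear speed of disc_medium above 0.45 m/s) or (contact force between disc_small and the fingers below 0.05 N and linear speed of disc_small above 0.45 m/s) or (contact force between slab_large and the fingers below 0.05 N and linear speed of slab_large above 0.45 m/s) or (contact force between slab_small and the fingers below 0.05 N and linear speed of slab_small above 0.45 m/s)).
It fails at once if the carton or the thermometer is moved more than 20 mm (distance of any of carton, thermometer from where it was at the start of the episode above 0.02 m).
It also fails if it takes over 115 s, if anything falls off the work surface, if the arm or the gripper's body presses on something with over 40 N, if the wrist force passes 120 N, or if a joint passes its speed limit or range.

## Working session

There is one attempt and no reset: what is moved stays moved. The work goes in short steps, Python scripts to look and compute and a tool call to move; the robot and the scene stay as the last step left them, time stands still between calls to the robot, and variables do not carry over. Pictures are saved under pics/ and viewed, about 12 in all and at most 16, crops included, and the job is handed in when it is done.

Besides the shell and the picture viewer there is one more tool, called after "Request:" as name([rows], argument=value, ...), one row to a line, values as JSON. drive_tool: Moves the arm, as the interface text tells. Shifts and turns lie within -1 to 1; 1 stands for 0.04 m of shift or 6 degrees of turn. Its arguments: {"type":"object","properties":{"targets":{"type":"array"},"claw":{"type":"number"},"newtons":{"type":"number"}},"required":["targets"]}

```bash
mkdir -p pics; ls; cat > h.py <<'E'
import numpy as np, cv2
from station import arm
np.set_printoptions(precision=4,suppress=True)
def w(p,cal): return np.array(cal["rotation"])@np.array(p)+np.array(cal["origin"])
def cloud(depth,cal):
    K=np.array(cal["mtx"]);v,u=np.mgrid[:400,:640]
    P=np.stack([(u-K[0,2])/K[0,0]*depth,-(v-K[1,2])/K[1,1]*depth,-depth],-1)
    return P@np.array(cal["rotation"]).T+np.array(cal["origin"])
def save(img,n): cv2.imwrite("pics/"+n,img[...,::-1])
E
python3 - <<'E'
from h import *
for c in ("top","side"):
    cal=arm.get_calibration(c); im,d=arm.grab_frame(c); save(im,c+"0.png"); np.savez(c+"0.npz",im=im,d=d)
    print(c,cal)
    for n in "balance_round balance_square disc_large disc_medium disc_small slab_large slab_small thermometer carton".split():
        for f in (arm.landmark_of,):
            print(n,[(round(r["score"],2),w(r["point"],cal)) for r in f(n,c)][:4])
print(arm.get_state())
E
```

```text
pics
top {'mtx': array([[438.993 ,   0.    , 311.4883],
       [  0.    , 438.993 , 200.754 ],
       [  0.    ,   0.    ,   1.    ]]), 'origin': array([0.4534, 0.0018, 1.0378]), 'rotation': array([ 0.0715, -0.0229, -1.5595])}
balance_round [(0.95, array([2.0337, 1.5821, 2.6181]))]
balance_square [(0.68, array([2.0972, 1.6456, 2.6816]))]
disc_large [(0.69, array([2.0782, 1.6266, 2.6626]))]
disc_medium [(0.54, array([2.0847, 1.6331, 2.6691]))]
disc_small [(0.62, array([2.0579, 1.6063, 2.6423]))]
slab_large [(0.67, array([2.0949, 1.6433, 2.6793])), (0.64, array([2.0726, 1.621 , 2.6571]))]
slab_small [(0.82, array([2.0734, 1.6218, 2.6578])), (0.73, array([2.0701, 1.6185, 2.6545])), (0.61, array([2.0879, 1.6363, 2.6723]))]
thermometer [(0.78, array([2.0585, 1.6069, 2.6429]))]
carton [(0.8, array([2.1153, 1.6637, 2.6997]))]
side {'mtx': array([[450.4842,   0.    , 320.5567],
       [  0.    , 450.4842, 199.7204],
       [  0.    ,   0.    ,   1.    ]]), 'origin': array([0.0593, 0.5167, 0.6321]), 'rotation': array([ 0.864 ,  0.0207, -2.4507])}
balance_round [(0.8, array([1.6953, 2.1527, 2.
[... 258 characters left out ...]
, 3.0295, 3.1449]))]
slab_small [(0.86, array([2.2993, 2.7566, 2.872 ])), (0.71, array([2.4708, 2.9282, 3.0436])), (0.56, array([2.5951, 3.0524, 3.1678]))]
thermometer [(0.66, array([1.8486, 2.3059, 2.4213]))]
carton [(0.73, array([2.9522, 3.4095, 3.5249]))]
{'t': 1.0, 'q': array([ 1.4031,  0.3586,  0.0119, -0.    , -1.2241, -0.2881]), 'qd': array([ 0.0007, -0.0016, -0.0014, -0.0002,  0.0025,  0.0009]), 'joint_efforts': array([  0.0024, -58.2392,  29.3298,   7.0021,   0.0124,  -0.    ]), 'eef_pos': array([0.2971, 0.606 , 0.2266]), 'ee_rot': array([ 3.1416,  0.    , -0.4558]), 'force': array([0.0839, 0.2723, 0.6545]), 'moment': array([-0.025 , -0.0565, -0.0407]), 'width': 0.08792739930284474}
```

```bash
sed -i '1a from scipy.spatial.transform import Rotation as Ro' h.py
sed -i 's/np.array(cal\["rotation"\])/Ro.from_euler("xyz",cal["rotation"]).as_matrix()/' h.py
python3 - <<'E'
from h import *
for c in ("top","side"):
    cal=arm.get_calibration(c); arm.grab_frame(c)
    K=cal["mtx"]
    for n in "balance_round balance_square disc_large disc_medium disc_small slab_large slab_small thermometer carton".split():
        print(n,[(round(r["score"],2),w(r["point"],cal),[int(K[0,2]-K[0,0]*r["point"][0]/r["point"][2]),int(K[1,2]+K[1,1]*r["point"][1]/r["point"][2])]) for r in arm.landmark_of(n,c)][:4])
E
```

```text
balance_round [(0.56, array([0.5054, 0.3235, 0.0063]), [163, 208])]
balance_square [(0.78, array([ 0.4581, -0.283 ,  0.0006]), [421, 231])]
disc_large [(0.9, array([ 0.5659, -0.0133, -0.0009]), [308, 184])]
disc_medium [(0.85, array([ 0.6869,  0.0819, -0.0025]), [269, 134])]
disc_small [(0.57, array([0.4437, 0.068 , 0.0012]), [273, 236])]
slab_large [(0.56, array([ 0.6725, -0.0646, -0.0019]), [330, 141])]
slab_small [(0.86, array([ 0.3608, -0.0212, -0.008 ]), [310, 271]), (0.8, array([ 0.4403, -0.079 , -0.0013]), [335, 238]), (0.75, array([ 0.5213, -0.126 ,  0.    ]), [355, 204])]
thermometer [(0.95, array([ 0.6878,  0.2985, -0.0013]), [178, 132])]
carton [(0.72, array([ 0.6747, -0.2612,  0.0022]), [412, 141])]
balance_round [(0.63, array([ 0.5068,  0.3225, -0.0009]), [194, 322])]
balance_square [(0.75, array([ 0.4604, -0.2778,  0.0033]), [409, 162])]
disc_large [(0.72, array([ 0.5682, -0.0149,  0.0045]), [301, 200])]
disc_medium [(0.91, array([0.6936, 0.0879, 0.0007]), [226, 202])]
disc_small [(0.59, array([ 0.4458,  0.0701, -0.0001]), [320, 250])]
slab_large [(0.57, array([ 0.6732, -0.0682, -0.0022]), [283, 172]), (0.18, array([ 0.4467,  0.0688, -0.0019]), [320, 250])]
slab_small [(0.74, array([ 0.5224, -0.1292, -0.0006]), [350, 184]), (0.67, array([ 0.4414, -0.0819, -0.0028]), [368, 210]), (0.65, array([ 0.3608, -0.0228, -0.0011]), [384, 243])]
thermometer [(0.87, array([0.6917, 0.2998, 0.0015]), [141, 260])]
carton [(0.71, array([ 0.6753, -0.2624, -0.0044]), [334, 137])]
```

View pics/top0.png

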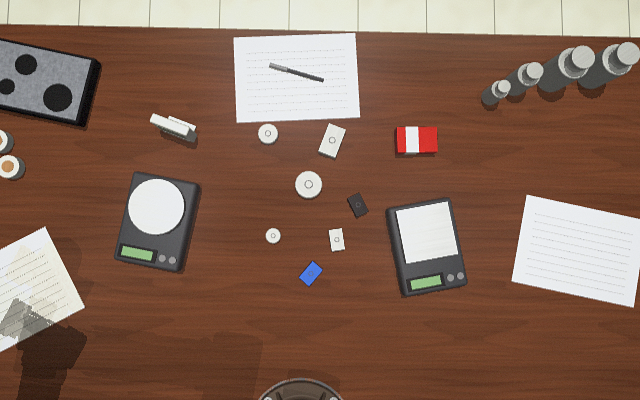

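View pics/side0.png

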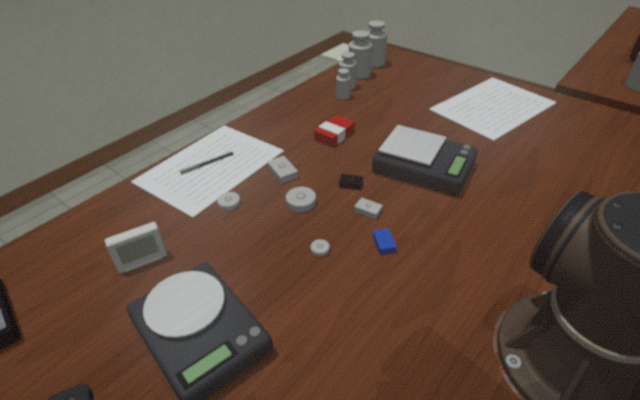

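The two views agree. Candidates for slab_small in the top view are (337,240) steel, (357,205) black and (311,272) blue, so I choose (337,240). The other weights are slab_large (332,140), disc_large (308,184), disc_medium (268,133) and disc_small (273,236). Next I refine the poses and check the choice in one crop.

```bash
python3 - <<'E'
from h import *
z=np.load("top0.npz"); im,d=z["im"],z["d"]; cal=arm.get_calibration("top"); K=cal["mtx"]
save(cv2.resize(im[110:290,130:480],None,fx=2.2,fy=2.2,interpolation=cv2.INTER_CUBIC),"crop.png")
R=Ro.from_euler("xyz",cal["rotation"]).as_matrix(); o=np.array(cal["origin"])
P=cloud(d,cal); print("table z",np.median(P[300:340,300:500,2]))
def up(m): return cv2.resize(m,None,fx=4,fy=4,interpolation=cv2.INTER_CUBIC)
hsv=cv2.cvtColor(im,cv2.COLOR_RGB2HSV)
def proj(uv,h):
    r=np.c_[(uv[:,0]-K[0,2])/K[0,0],-(uv[:,1]-K[1,2])/K[1,1],-np.ones(len(uv))]@R.T
    return (o+r*((h-o[2])/r[:,2])[:,None])[:,:2]
for n,c,h,rad in [("dL",(308,184),.02,22),("dM",(268,133),.014,17),("dS",(273,236),.0125,14),("sL",(332,140),.02,26),("sS",(337,240),.016,18),("bR",(156,206),.058,38),("bS",(427,232),.058,44)]:
    x0,y0=c[0]-rad,c[1]-rad
    s=up(im[y0:y0+2*rad,x0:x0+2*rad]); hs=cv2.cvtColor(s,cv2.COLOR_RGB2HSV)
    m=((hs[...,1]<70)&(hs[...,2]>125)).astype(np.uint8)
    cs,_=cv2.findContours(m,cv2.RETR_EXTERNAL,cv2.CHAIN_APPROX_NONE)
    ct=max(cs,key=cv2.contourArea)[:,0].astype(float)
    q=proj((ct+.5)/4-.5+[x0,y0],h).astype(np.float32)
    (cx,cy),sz,a=cv2.minAreaRect((q*1000))
    (ex,ey),r=cv2.minEnclosingCircle(q*1000)
    print(n,"rect",np.array([cx,cy]),np.array(sz),round(a,1),"circ",round(ex,1),round(ey,1),round(r,1),"depth z",P[c[1],c[0],2])
E
```

```text
table z 0.0006314393571131838
dL rect [565.994  -12.4686] [63.279  62.9687] 0.7 circ 566.0 -12.4 32.2 depth z 0.02228009757598648
dM rect [685.9651  84.7397] [47.2444 47.6863] 1.0 circ 685.9 84.7 24.3 depth z 0.014373597363559698
dS rect [445.8888  68.2605] [34.9577 35.549 ] 45.9 circ 445.8 68.2 18.2 depth z 0.01650066526704319
sL rect [670.9946 -66.5074] [45.0269 73.9722] 69.6 circ 671.1 -65.8 41.8 depth z 0.01956225971715697
sS rect [437.9614 -79.4441] [51.7379 32.9413] 9.0 circ 438.0 -79.9 29.3 depth z 0.01991487076172005
bR rect [507.4096 325.443 ] [123.4164 123.6926] 46.9 circ 507.6 325.8 62.5 depth z 0.05966893282046748
bS rect [ 457.179  -278.7735] [122.2853 120.8672] 11.1 circ 457.4 -278.9 84.2 depth z 0.059450816639819215
```

View pics/crop.png

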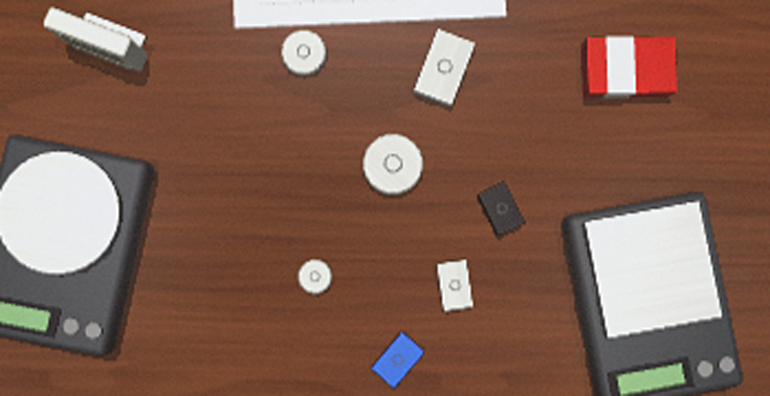

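The crop confirms that slab_small is the pale steel block at about (337,240). Black (357,205) and blue (311,272) are decoys. First target is disc_large.

Request:
drive_tool([
  [0.42, -0.966, 0, 0, 0, 0],
  [0.42, -0.966, 0, 0, 0, 0],
  [0.42, -0.966, 0, 0, 0, 0],
  [0.42, -0.966, 0, 0, 0, 0],
  [0.42, -0.966, 0, 0, 0, 0],
], claw=1, newtons=40)

```text
t: 2.62
eef_pos: [0.3815, 0.4116, 0.2267]
ee_rot: [-3.141, -0.0, -0.456]
force: [-0.2, -0.2, 0.8]
width: 0.0877
```

Request:
drive_tool([
  [0.42, -0.966, 0, 0, 0, 0],
  [0.42, -0.966, 0, 0, 0, 0],
  [0.42, -0.966, 0, 0, 0, 0],
  [0.42, -0.966, 0, 0, 0, 0],
  [0.42, -0.966, 0, 0, 0, 0],
])

```text
t: 3.25
eef_pos: [0.4656, 0.2185, 0.2269]
ee_rot: [-3.141, -0.0, -0.456]
force: [0.1, 0.7, 0.5]
width: 0.0881
```

Request:
drive_tool([
  [0.42, -0.966, 0, 0, 0, 0],
  [0.42, -0.966, 0, 0, 0, 0],
  [0.42, -0.966, 0, 0, 0, 0],
  [0.42, -0.966, 0, 0, 0, 0],
  [0.42, -0.966, 0, 0, 0, 0],
])

```text
t: 3.88
eef_pos: [0.5496, 0.0251, 0.2269]
ee_rot: [-3.141, -0.0, -0.456]
force: [0.5, 0.3, -0.0]
width: 0.0877
```

Request:
drive_tool([
  [0.41, -0.94, -0.7, 0, 0, 0],
  [0, 0, -1, 0, 0, 0],
  [0, 0, -1, 0, 0, 0],
  [0, 0, -1, 0, 0, 0],
  [0, 0, -0.9, 0, 0, 0],
])

```text
t: 4.5
eef_pos: [0.5654, -0.0113, 0.0414]
ee_rot: [3.142, -0.0, -0.456]
force: [0.3, -0.4, -0.3]
width: 0.0876
```

Request:
drive_tool([
  [0, 0, -0.3, 0, 0, 0],
  [0, 0, -0.3, 0, 0, 0],
  [0, 0, -0.2, 0, 0, 0],
  [0, 0, -0.15, 0, 0, 0],
  [0, 0, 0, 0, 0, 0],
])

```text
t: 5.12
eef_pos: [0.5656, -0.0111, 0.0047]
ee_rot: [-3.141, -0.0, -0.456]
force: [0.2, -0.2, 1.0]
width: 0.0879
```

Request:
drive_tool([
  [0, 0, 0, 0, 0, 0],
  [0, 0, 0, 0, 0, 0],
  [0, 0, 0, 0, 0, 0],
  [0, 0, 0, 0, 0, 0],
  [0, 0, 0, 0, 0, 0],
], claw=0)

```text
t: 5.75
eef_pos: [0.5658, -0.011, 0.0048]
ee_rot: [-3.141, -0.0, -0.456]
force: [-0.8, -0.1, 2.6]
width: 0.0628
```

Request:
drive_tool([
  [0, 0, 0.2, 0, 0, 0],
  [0, 0, 0.5, 0, 0, 0],
  [0, 0, 0.8, 0, 0, 0],
  [0, 0, 0.8, 0, 0, 0],
  [0, 0, 0.7, 0, 0, 0],
])

```text
t: 6.38
eef_pos: [0.5647, -0.0113, 0.1254]
ee_rot: [3.141, 0.001, -0.456]
force: [0.9, 0.5, -5.9]
width: 0.0623
```

```bash
python3 - <<'E'
from h import *
s=arm.get_state(); print(s["force"],s["width"],s["eef_pos"],s["q"])
im,d=arm.grab_frame("wrist"); save(im,"w1.png"); print(arm.get_calibration("wrist"))
E
```

```text
[ 0.9011  0.5457 -5.863 ] 0.06234385587072319 [ 0.5647 -0.0113  0.1254] [ 0.3262  0.2674 -0.369  -0.0005 -0.9355  0.7887]
{'mtx': array([[282.3174,   0.    , 318.7237],
       [  0.    , 282.3174, 199.6701],
       [  0.    ,   0.    ,   1.    ]]), 'origin': array([ 0.6239, -0.0399,  0.2879]), 'rotation': array([-0.2411,  0.0017, -2.0251])}
```

View pics/w1.png

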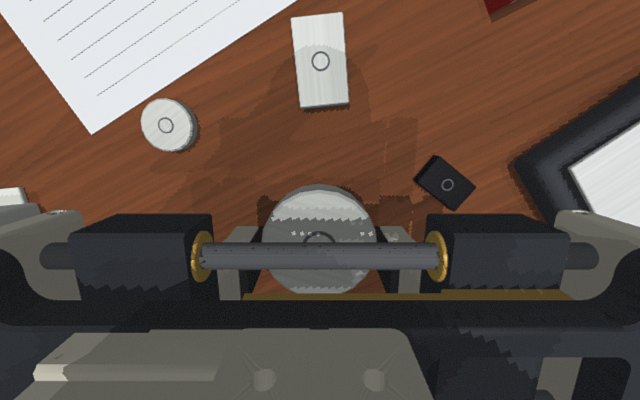

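Disc_large is held: the force is -5.9 N and the wrist view shows it centred between the fingers at about (320,240). Carrying it to the round pan.

Request:
drive_tool([
  [-0.16, 0.936, 0, 0, 0, 0],
  [-0.16, 0.936, 0, 0, 0, 0],
  [-0.16, 0.936, 0, 0, 0, 0],
  [-0.16, 0.936, 0, 0, 0, 0],
  [-0.16, 0.936, 0, 0, 0, 0],
])

```text
t: 7.05
eef_pos: [0.5323, 0.1768, 0.1236]
ee_rot: [3.14, 0.001, -0.456]
force: [0.7, -0.8, -5.5]
width: 0.063
```

Request:
drive_tool([
  [-0.16, 0.936, 0, 0, 0, 0],
  [-0.16, 0.936, 0, 0, 0, 0],
  [-0.16, 0.936, 0, 0, 0, 0],
  [-0.16, 0.936, 0, 0, 0, 0],
  [0, 0, 0, 0, 0, 0],
])

```text
t: 7.68
eef_pos: [0.5069, 0.3278, 0.1233]
ee_rot: [3.14, 0.001, -0.454]
force: [-0.8, -1.1, -5.4]
width: 0.063
```

```bash
python3 - <<'E'
from h import *
s=arm.get_state(); print(s["force"],s["width"],s["eef_pos"])
cal=arm.get_calibration("top"); im,d=arm.grab_frame("top"); P=cloud(d,cal); save(im[140:280,90:260],"t1.png")
im,d=arm.grab_frame("wrist"); cal=arm.get_calibration("wrist")
r=arm.landmark_of("disc_large","wrist"); print([(x["score"],w(x["point"],cal)) for x in r])
r=arm.landmark_of("balance_round","wrist"); print([(x["score"],w(x["point"],cal)) for x in r])
E
```

```text
[-0.774  -1.0599 -5.3943] 0.06296336177412876 [0.5069 0.3278 0.1233]
[(0.77, array([0.5131, 0.3251, 0.1206]))]
[]
```

Request:
drive_tool([
  [0.02, -0.05, -0.5, 0, 0, 0],
  [0, 0, -0.45, 0, 0, 0],
  [0, 0, -0.25, 0, 0, 0],
  [0, 0, -0.15, 0, 0, 0],
  [0, 0, -0.05, 0, 0, 0],
])

```text
t: 8.5
eef_pos: [0.5089, 0.3237, 0.0686]
ee_rot: [-3.142, -0.0, -0.456]
force: [-0.1, -0.2, -5.4]
width: 0.0624
```

Request:
drive_tool([
  [0, 0, -0.025, 0, 0, 0],
  [0, 0, 0, 0, 0, 0],
])

```text
t: 8.75
eef_pos: [0.5089, 0.324, 0.0679]
ee_rot: [-3.141, -0.0, -0.456]
force: [0.1, -0.3, -5.3]
width: 0.0625
```

Request:
drive_tool([
  [0, 0, -0.04, 0, 0, 0],
  [0, 0, -0.03, 0, 0, 0],
  [0, 0, -0.02, 0, 0, 0],
  [0, 0, 0, 0, 0, 0],
])

```text
t: 9.25
eef_pos: [0.5087, 0.3238, 0.0639]
ee_rot: [3.141, 0.0, -0.456]
force: [0.3, -0.3, -5.7]
width: 0.0633
```

Request:
drive_tool([
  [0, 0, -0.02, 0, 0, 0],
  [0, 0, 0, 0, 0, 0],
])

```text
t: 9.5
eef_pos: [0.5087, 0.3238, 0.0631]
ee_rot: [3.142, 0.0, -0.456]
force: [0.0, -0.2, -6.2]
width: 0.0629
```

Request:
drive_tool([
  [0, 0, -0.02, 0, 0, 0],
  [0, 0, 0, 0, 0, 0],
])

```text
t: 9.75
eef_pos: [0.5088, 0.3238, 0.0628]
ee_rot: [-3.141, -0.0, -0.456]
force: [-2.5, -1.2, 0.5]
width: 0.0628
```

Request:
drive_tool([
  [0, 0, -0.02, 0, 0, 0],
  [0, 0, 0, 0, 0, 0],
])

```text
t: 10.0
eef_pos: [0.5088, 0.3239, 0.0628]
ee_rot: [-3.141, -0.0, -0.455]
force: [-4.2, -2.0, 8.3]
width: 0.0628
```

Request:
drive_tool([
  [0, 0, 0.01, 0, 0, 0],
  [0, 0, 0, 0, 0, 0],
  [0, 0, 0, 0, 0, 0],
  [0, 0, 0, 0, 0, 0],
  [0, 0, 0, 0, 0, 0],
], claw=1)

```text
t: 10.62
eef_pos: [0.5088, 0.3239, 0.0619]
ee_rot: [3.142, -0.0, -0.456]
force: [0.1, 0.3, 0.5]
width: 0.0878
```

Request:
drive_tool([
  [0, 0, 0.3, 0, 0, 0],
  [0, 0, 0.7, 0, 0, 0],
  [0, 0, 0.8, 0, 0, 0],
  [0, 0, 0.7, 0, 0, 0],
])

```text
t: 11.12
eef_pos: [0.509, 0.324, 0.1641]
ee_rot: [-3.14, -0.001, -0.456]
force: [-0.1, 1.5, -0.2]
width: 0.0872
```

Request:
drive_tool([
  [0.74, -0.995, 0, 0, 0, 0],
  [0.74, -0.995, 0, 0, 0, 0],
  [0.74, -0.995, 0, 0, 0, 0],
  [0.74, -0.995, 0, 0, 0, 0],
  [0.74, -0.995, 0, 0, 0, 0],
])

```text
t: 11.75
eef_pos: [0.6578, 0.1235, 0.1631]
ee_rot: [-3.141, -0.001, -0.456]
force: [0.4, -0.8, 0.0]
width: 0.0879
```

```bash
cat > m.py <<'E'
from h import *
def meas(c,h,rad,sat=70,val=125,dark=None):
    "centre in world mm of a pale top face at pixel c, height h, from the top camera"
    cal=arm.get_calibration("top"); K=cal["mtx"]; im,_=arm.grab_frame("top")
    R=Ro.from_euler("xyz",cal["rotation"]).as_matrix(); o=np.array(cal["origin"])
    x0,y0=c[0]-rad,c[1]-rad
    return im,(x0,y0),K,R,o
E
python3 - <<'E'
from h import *
s=arm.get_state(); print(s["width"],s["eef_pos"],s["t"])
im,d=arm.grab_frame("top"); cal=arm.get_calibration("top")
save(cv2.resize(im[130:290,90:330],None,fx=3,fy=3,interpolation=cv2.INTER_CUBIC),"t2.png")
print([(x["score"],w(x["point"],cal)) for x in arm.landmark_of("disc_large","top")])
E
```

```text
0.08785688945940105 [0.6578 0.1235 0.1631] 11.75
[(0.75, array([0.5069, 0.3243, 0.0577]))]
```

View pics/t2.png

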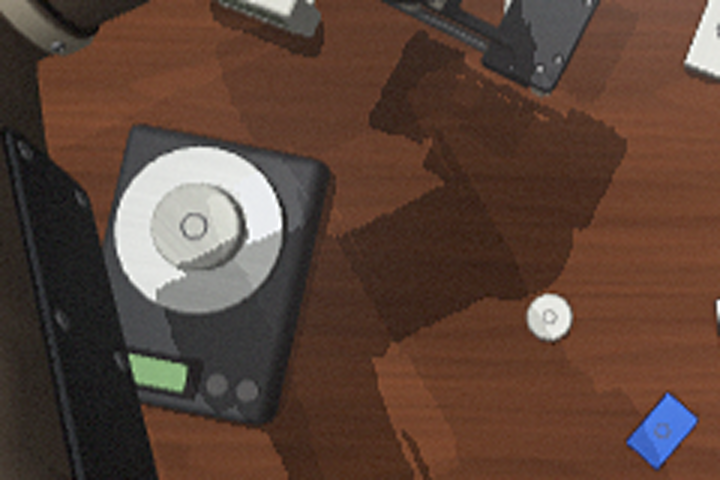

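The top view shows disc_large seated centrally on the round pan, with its ring at full-frame pixel (155,205). Next is disc_medium.

Request:
drive_tool([
  [0.705, -0.97, -0.1, 0, 0, 0],
  [0, 0, -1, 0, 0, 0],
  [0, 0, -1, 0, 0, 0],
  [0, 0, -0.9, 0, 0, 0],
  [0, 0, 0, 0, 0, 0],
], newtons=25)

```text
t: 12.48
eef_pos: [0.6829, 0.0855, 0.0396]
ee_rot: [3.138, 0.004, -0.456]
force: [0.4, -0.2, 1.0]
width: 0.0878
```

Request:
drive_tool([
  [0, 0, -0.4, 0, 0, 0],
  [0, 0, -0.3, 0, 0, 0],
  [0, 0, -0.15, 0, 0, 0],
  [0, 0, -0.09, 0, 0, 0],
  [0, 0, 0, 0, 0, 0],
])

```text
t: 13.1
eef_pos: [0.685, 0.086, 0.0044]
ee_rot: [3.142, 0.0, -0.456]
force: [-0.0, -0.4, -0.4]
width: 0.0877
```

Request:
drive_tool([
  [0, 0, 0, 0, 0, 0],
  [0, 0, 0, 0, 0, 0],
  [0, 0, 0, 0, 0, 0],
  [0, 0, 0, 0, 0, 0],
  [0, 0, 0, 0, 0, 0],
], claw=0)

```text
t: 13.72
eef_pos: [0.685, 0.0861, 0.0044]
ee_rot: [-3.141, -0.0, -0.456]
force: [0.1, 0.4, -0.0]
width: 0.0467
```

Request:
drive_tool([
  [0, 0, 0.2, 0, 0, 0],
  [0, 0, 0.6, 0, 0, 0],
  [0, 0, 1, 0, 0, 0],
  [0, 0, 1, 0, 0, 0],
  [0, 0, 0.8, 0, 0, 0],
])

```text
t: 14.35
eef_pos: [0.685, 0.086, 0.1506]
ee_rot: [-3.141, -0.001, -0.456]
force: [0.0, -0.3, -1.1]
width: 0.0468
```

```bash
cat > m.py <<'E'
from h import *
cal=arm.get_calibration("top"); K=cal["mtx"]
R=Ro.from_euler("xyz",cal["rotation"]).as_matrix(); o=np.array(cal["origin"])
def px(u,v,h):
    r=R@np.array([(u-K[0,2])/K[0,0],-(v-K[1,2])/K[1,1],-1]); return (o+r*(h-o[2])/r[2])*1000
E
python3 - <<'E'
from m import *
s=arm.get_state(); print(s["force"],s["width"],s["eef_pos"])
print("ring",px(90+194.5/3-.5,130+226.5/3-.5,.078))
im,d=arm.grab_frame("wrist"); cal=arm.get_calibration("wrist"); print([(x["score"],w(x["point"],cal)) for x in arm.landmark_of("disc_medium","wrist")])
E
```

```text
[ 0.021  -0.2766 -1.1079] 0.046793431383068705 [0.685  0.086  0.1506]
ring [508.7539 322.033   78.    ]
[(0.9, array([0.6924, 0.0878, 0.1565]))]
```

Request:
drive_tool([
  [-0.735, 0.988, 0, 0, 0, 0],
  [-0.735, 0.988, 0, 0, 0, 0],
  [-0.735, 0.988, 0, 0, 0, 0],
  [-0.735, 0.988, 0, 0, 0, 0],
  [-0.735, 0.988, 0, 0, 0, 0],
])

```text
t: 15.08
eef_pos: [0.5364, 0.2844, 0.1479]
ee_rot: [3.141, 0.001, -0.456]
force: [0.1, 0.2, -1.2]
width: 0.0469
```

Request:
drive_tool([
  [-0.735, 0.988, 0, 0, 0, 0],
  [0, 0, -0.2, 0, 0, 0],
  [0, 0, -0.4, 0, 0, 0],
  [0, 0, -0.4, 0, 0, 0],
  [0, 0, -0.2, 0, 0, 0],
])

```text
t: 15.7
eef_pos: [0.5083, 0.3216, 0.0983]
ee_rot: [3.139, 0.001, -0.457]
force: [-0.8, 0.9, -1.3]
width: 0.0469
```

Request:
drive_tool([
  [0, 0, 0, 0, 0, 0],
  [0, 0, 0, 0, 0, 0],
])

```text
t: 15.95
eef_pos: [0.509, 0.323, 0.1006]
ee_rot: [-3.141, -0.0, -0.456]
force: [-0.8, 0.0, -1.0]
width: 0.0469
```

Request:
drive_tool([
  [0, 0, -0.16, 0, 0, 0],
  [0, 0, -0.12, 0, 0, 0],
  [0, 0, -0.08, 0, 0, 0],
  [0, 0, -0.05, 0, 0, 0],
  [0, 0, 0, 0, 0, 0],
])

```text
t: 16.58
eef_pos: [0.5085, 0.3231, 0.0838]
ee_rot: [3.141, 0.0, -0.456]
force: [-0.5, 0.1, -1.6]
width: 0.047
```

Request:
drive_tool([
  [0, 0, -0.02, 0, 0, 0],
  [0, 0, 0, 0, 0, 0],
])

```text
t: 16.82
eef_pos: [0.5086, 0.3232, 0.0832]
ee_rot: [-3.141, -0.0, -0.456]
force: [0.2, 0.4, -1.8]
width: 0.0468
```

Request:
drive_tool([
  [0, 0, -0.015, 0, 0, 0],
  [0, 0, 0, 0, 0, 0],
])

```text
t: 17.08
eef_pos: [0.5085, 0.3231, 0.0826]
ee_rot: [3.142, 0.0, -0.456]
force: [0.8, 0.7, -1.1]
width: 0.0467
```

Request:
drive_tool([
  [0, 0, -0.015, 0, 0, 0],
  [0, 0, 0, 0, 0, 0],
])

```text
t: 17.32
eef_pos: [0.5086, 0.3232, 0.0824]
ee_rot: [-3.141, -0.0, -0.456]
force: [-1.3, -0.7, 3.3]
width: 0.0467
```

Request:
drive_tool([
  [0, 0, 0, 0, 0, 0],
  [0, 0, 0, 0, 0, 0],
  [0, 0, 0, 0, 0, 0],
  [0, 0, 0, 0, 0, 0],
  [0, 0, 0, 0, 0, 0],
], claw=1)

```text
t: 17.95
eef_pos: [0.5086, 0.3232, 0.0819]
ee_rot: [3.142, 0.0, -0.456]
force: [-1.1, -0.1, -0.3]
width: 0.0862
```

Request:
drive_tool([
  [0, 0, 0.3, 0, 0, 0],
  [0, 0, 0.7, 0, 0, 0],
  [0, 0, 0.9, 0, 0, 0],
])

```text
t: 18.32
eef_pos: [0.5083, 0.3228, 0.159]
ee_rot: [3.141, 0.0, -0.456]
force: [0.8, 1.2, 0.1]
width: 0.0877
```

Request:
drive_tool([
  [-0.22, -0.91, 0, 0, 0, 0],
  [-0.22, -0.91, 0, 0, 0, 0],
  [-0.22, -0.91, 0, 0, 0, 0],
  [-0.22, -0.91, 0, 0, 0, 0],
  [-0.22, -0.91, 0, 0, 0, 0],
])

```text
t: 18.95
eef_pos: [0.4644, 0.1402, 0.159]
ee_rot: [-3.14, -0.001, -0.456]
force: [0.0, -0.2, 0.6]
width: 0.0876
```

```bash
python3 - <<'E'
from m import *
s=arm.get_state(); print(s["width"],s["eef_pos"],s["t"])
im,d=arm.grab_frame("top")
save(cv2.resize(im[160:260,100:340],None,fx=3,fy=3,interpolation=cv2.INTER_CUBIC),"t3.png")
for n in ("disc_large","disc_medium","disc_small"): print(n,[(x["score"],w(x["point"],cal)) for x in arm.landmark_of(n,"top")])
E
```

```text
0.08764532590668082 [0.4644 0.1402 0.159 ] 18.95
disc_large []
disc_medium [(0.68, array([ 0.4577, -0.2777,  0.0004]))]
disc_small []
```

View pics/t3.png

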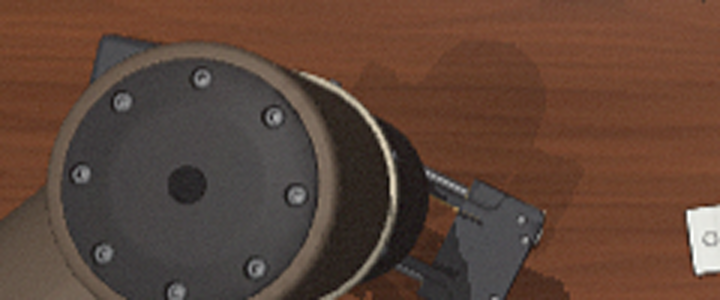

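The arm blocks this top view, but the 3.3 N contact at the expected height confirms that disc_medium is seated. I'll check it on the next pass and go on to disc_small.

Request:
drive_tool([
  [-0.23, -0.9, 0, 0, 0, 0],
  [-0.23, -0.9, -0.2, 0, 0, 0],
  [0, 0, -0.9, 0, 0, 0],
  [0, 0, -1, 0, 0, 0],
  [0, 0, -0.9, 0, 0, 0],
])

```text
t: 19.77
eef_pos: [0.4469, 0.07, 0.0373]
ee_rot: [-3.14, -0.001, -0.455]
force: [0.2, 0.4, -0.2]
width: 0.0877
```

Request:
drive_tool([
  [0, 0, -0.4, 0, 0, 0],
  [0, 0, -0.25, 0, 0, 0],
  [0, 0, -0.15, 0, 0, 0],
  [0, 0, -0.08, 0, 0, 0],
  [0, 0, 0, 0, 0, 0],
])

```text
t: 20.4
eef_pos: [0.4464, 0.0693, 0.0031]
ee_rot: [-3.141, -0.0, -0.456]
force: [-0.6, -0.3, 0.4]
width: 0.0877
```

Request:
drive_tool([
  [0, 0, 0, 0, 0, 0],
  [0, 0, 0, 0, 0, 0],
  [0, 0, 0, 0, 0, 0],
  [0, 0, 0, 0, 0, 0],
  [0, 0, 0, 0, 0, 0],
], claw=0, newtons=20)

```text
t: 21.02
eef_pos: [0.4461, 0.0691, 0.0028]
ee_rot: [-3.142, -0.0, -0.456]
force: [0.5, -0.8, -0.2]
width: 0.0434
```

Request:
drive_tool([
  [0, 0, 0, 0, 0, 0],
  [0, 0, 0, 0, 0, 0],
])

```text
t: 21.28
eef_pos: [0.4461, 0.0692, 0.0027]
ee_rot: [3.142, -0.0, -0.456]
force: [-0.1, 0.3, 0.2]
width: 0.035
```

Request:
drive_tool([
  [0, 0, 0.2, 0, 0, 0],
  [0, 0, 0.6, 0, 0, 0],
  [0, 0, 1, 0, 0, 0],
  [0, 0, 1, 0, 0, 0],
  [0, 0, 0.8, 0, 0, 0],
])

```text
t: 21.9
eef_pos: [0.4461, 0.0691, 0.1489]
ee_rot: [-3.14, -0.001, -0.456]
force: [0.7, 0.6, -1.2]
width: 0.0344
```

```bash
python3 - <<'E'
from m import *
s=arm.get_state(); print(s["force"],s["width"],s["eef_pos"])
im,d=arm.grab_frame("top")
save(cv2.resize(im[160:290,100:340],None,fx=3,fy=3,interpolation=cv2.INTER_CUBIC),"t4.png")
for n in ("disc_large","disc_medium","disc_small"): print(n,[(x["score"],w(x["point"],cal)) for x in arm.landmark_of(n,"top")])
E
```

```text
[ 0.7437  0.6282 -1.2127] 0.03435716006324567 [0.4461 0.0691 0.1489]
disc_large [(0.72, array([0.5082, 0.322 , 0.0601]))]
disc_medium [(0.64, array([0.5117, 0.3219, 0.0779]))]
disc_small []
```

View pics/t4.png

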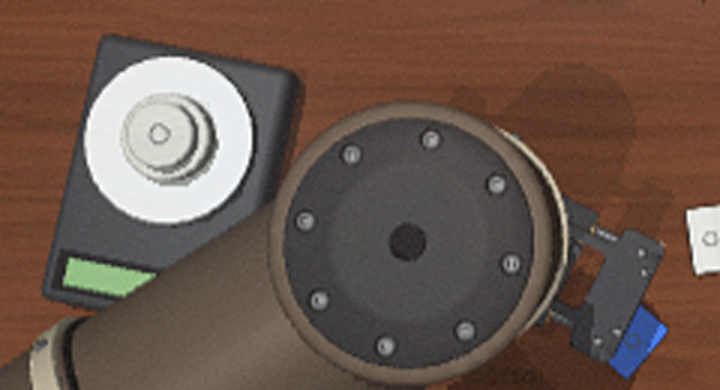

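Disc_medium sits centred on disc_large, with its ring at about pixel (153,204), and disc_small is held. Carrying it over.

Request:
drive_tool([
  [0.225, 0.907, 0, 0, 0, 0],
  [0.225, 0.907, 0, 0, 0, 0],
  [0.225, 0.907, 0, 0, 0, 0],
  [0.225, 0.907, 0, 0, 0, 0],
  [0.225, 0.907, 0, 0, 0, 0],
])

```text
t: 22.72
eef_pos: [0.4905, 0.2511, 0.1452]
ee_rot: [3.139, 0.001, -0.456]
force: [0.0, -0.9, -1.3]
width: 0.0346
```

Request:
drive_tool([
  [0.225, 0.907, 0, 0, 0, 0],
  [0.225, 0.907, 0, 0, 0, 0],
  [0, 0, -0.4, 0, 0, 0],
  [0, 0, -0.4, 0, 0, 0],
  [0, 0, -0.2, 0, 0, 0],
])

```text
t: 23.35
eef_pos: [0.5081, 0.3214, 0.1046]
ee_rot: [3.138, 0.001, -0.457]
force: [-0.2, 0.4, -1.1]
width: 0.0348
```

Request:
drive_tool([
  [0, 0, 0, 0, 0, 0],
  [0, 0, 0, 0, 0, 0],
])

```text
t: 23.6
eef_pos: [0.5095, 0.3229, 0.1073]
ee_rot: [-3.141, -0.0, -0.456]
force: [-0.9, 0.5, -1.7]
width: 0.0347
```

Request:
drive_tool([
  [0, 0, -0.12, 0, 0, 0],
  [0, 0, -0.09, 0, 0, 0],
  [0, 0, -0.05, 0, 0, 0],
  [0, 0, -0.02, 0, 0, 0],
  [0, 0, 0, 0, 0, 0],
])

```text
t: 24.22
eef_pos: [0.5091, 0.3231, 0.0955]
ee_rot: [3.141, 0.0, -0.456]
force: [-0.6, -0.8, -1.2]
width: 0.035
```

Request:
drive_tool([
  [0, 0, -0.02, 0, 0, 0],
  [0, 0, 0, 0, 0, 0],
])

```text
t: 24.48
eef_pos: [0.5092, 0.3232, 0.0948]
ee_rot: [-3.141, -0.0, -0.456]
force: [0.3, 0.0, -0.7]
width: 0.0347
```

Request:
drive_tool([
  [0, 0, -0.01, 0, 0, 0],
  [0, 0, 0, 0, 0, 0],
])

```text
t: 24.72
eef_pos: [0.5092, 0.3232, 0.0948]
ee_rot: [-3.141, -0.0, -0.456]
force: [-1.5, -0.6, 3.0]
width: 0.0351
```

Request:
drive_tool([
  [0, 0, 0, 0, 0, 0],
  [0, 0, 0, 0, 0, 0],
  [0, 0, 0, 0, 0, 0],
  [0, 0, 0, 0, 0, 0],
  [0, 0, 0, 0, 0, 0],
], claw=1)

```text
t: 25.35
eef_pos: [0.5091, 0.3231, 0.0943]
ee_rot: [3.142, 0.0, -0.456]
force: [0.1, 0.7, -0.1]
width: 0.0789
```

Request:
drive_tool([
  [0, 0, 0, 0, 0, 0],
  [0, 0, 0.3, 0, 0, 0],
  [0, 0, 0.6, 0, 0, 0],
  [0, 0, 0.8, 0, 0, 0],
])

```text
t: 25.85
eef_pos: [0.5089, 0.3229, 0.1633]
ee_rot: [3.141, 0.0, -0.456]
force: [0.8, 1.3, 0.2]
width: 0.0876
```

Request:
drive_tool([
  [0.405, -0.974, 0, 0, 0, 0],
  [0.405, -0.974, 0, 0, 0, 0.475],
  [0.405, -0.974, 0, 0, 0, 0.475],
  [0.405, -0.974, 0, 0, 0, 0],
  [0.405, -0.974, 0, 0, 0, 0],
])

```text
t: 26.48
eef_pos: [0.5908, 0.1271, 0.1635]
ee_rot: [-3.141, -0.001, -0.356]
force: [0.3, 0.1, -0.6]
width: 0.0877
```

Request:
drive_tool([
  [0.405, -0.974, 0, 0, 0, 0],
  [0.405, -0.974, 0, 0, 0, 0],
  [0.405, -0.974, 0, 0, 0, 0],
  [0.405, -0.974, 0, 0, 0, 0],
  [0.405, -0.974, 0, 0, 0, 0],
])

```text
t: 27.1
eef_pos: [0.6718, -0.0679, 0.1635]
ee_rot: [-3.141, -0.001, -0.356]
force: [-0.7, 0.9, -0.3]
width: 0.0878
```

```bash
python3 - <<'E'
from m import *
im,d=arm.grab_frame("top")
s=arm.get_state(); print(s["width"],s["eef_pos"],s["ee_rot"],s["t"])
save(cv2.resize(im[110:290,100:360],None,fx=3,fy=3,interpolation=cv2.INTER_CUBIC),"t5.png")
for n in ("disc_large","disc_medium","disc_small"): print(n,[(x["score"],w(x["point"],cal)) for x in arm.landmark_of(n,"top")])
E
```

```text
0.087511174011212 [ 0.673  -0.0719  0.1631] [ 3.1406 -0.0013 -0.3581] 27.15
disc_large []
disc_medium []
disc_small []
```

View pics/t5.png

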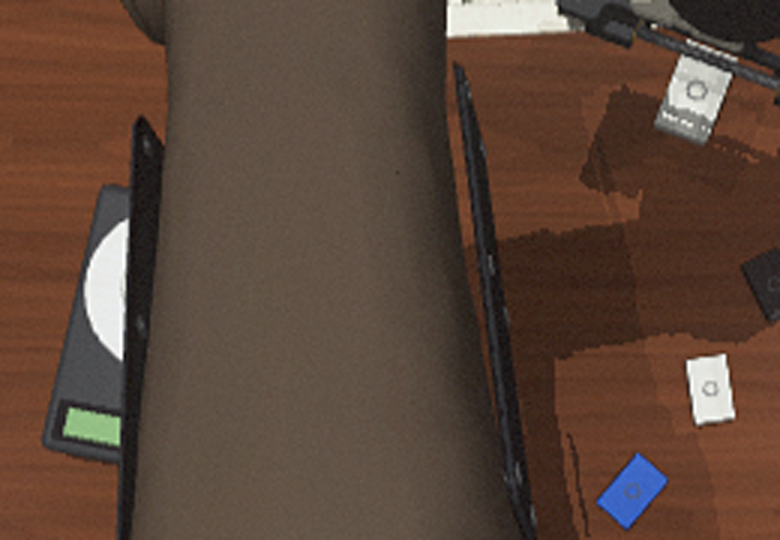

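Request:
drive_tool([
  [0, 0, 0, 0, 0, 0],
  [0, 0, -0.8, 0, 0, 0],
  [0, 0, -1, 0, 0, 0],
  [0, 0, -0.9, 0, 0, 0],
  [0, 0, -0.3, 0, 0, 0],
], newtons=45)

```text
t: 27.92
eef_pos: [0.6697, -0.0655, 0.0405]
ee_rot: [3.14, 0.003, -0.355]
force: [-0.2, -1.0, 0.7]
width: 0.0877
```

Request:
drive_tool([
  [0, 0, 0, 0, 0, 0],
  [0, 0, 0, 0, 0, 0],
])

```text
t: 28.18
eef_pos: [0.6723, -0.0661, 0.0442]
ee_rot: [-3.141, -0.002, -0.356]
force: [0.2, -0.7, 1.0]
width: 0.0879
```

Request:
drive_tool([
  [0, 0, -0.4, 0, 0, 0],
  [0, 0, -0.3, 0, 0, 0],
  [0, 0, -0.2, 0, 0, 0],
  [0, 0, -0.1, 0, 0, 0],
  [0, 0, 0, 0, 0, 0],
])

```text
t: 28.8
eef_pos: [0.671, -0.0666, 0.002]
ee_rot: [3.141, 0.001, -0.356]
force: [-0.4, 0.5, -0.2]
width: 0.0874
```

Request:
drive_tool([
  [0, 0, 0, 0, 0, 0],
  [0, 0, 0, 0, 0, 0],
  [0, 0, 0, 0, 0, 0],
  [0, 0, 0, 0, 0, 0],
  [0, 0, 0, 0, 0, 0],
], claw=0)

```text
t: 29.42
eef_pos: [0.6713, -0.0664, 0.0024]
ee_rot: [-3.141, -0.0, -0.356]
force: [0.4, -1.2, 1.3]
width: 0.0435
```

Request:
drive_tool([
  [0, 0, 0, 0, 0, 0],
  [0, 0, 0, 0, 0, 0],
])

```text
t: 29.68
eef_pos: [0.6713, -0.0664, 0.0024]
ee_rot: [-3.141, -0.0, -0.356]
force: [0.5, 1.3, 0.3]
width: 0.0433
```

Request:
drive_tool([
  [0, 0, 0.2, 0, 0, 0],
  [0, 0, 0.6, 0, 0, 0],
  [0, 0, 1, 0, 0, 0],
  [0, 0, 1, 0, 0, 0],
  [0, 0, 0.8, 0, 0, 0],
])

```text
t: 30.3
eef_pos: [0.6706, -0.0666, 0.1478]
ee_rot: [3.142, 0.0, -0.357]
force: [0.0, 0.6, -4.5]
width: 0.0436
```

Request:
drive_tool([
  [-0.4, -0.4, 0, 0, 0, 0.4],
  [-0.764, -0.759, 0, 0, 0, 0.75],
  [-0.764, -0.759, 0, 0, 0, 0.75],
  [-0.764, -0.759, 0, 0, 0, 0.75],
  [-0.764, -0.759, 0, 0, 0, 0.75],
])

```text
t: 30.92
eef_pos: [0.5309, -0.2047, 0.1461]
ee_rot: [-3.141, 0.001, 0.002]
force: [0.8, -0.7, -5.3]
width: 0.0438
```

Request:
drive_tool([
  [-0.764, -0.759, 0, 0, 0, 0.75],
  [-0.764, -0.759, 0, 0, 0, 0.75],
  [-0.36, -0.36, 0, 0, 0, 0.35],
  [0, 0, 0, 0, 0, 0],
  [0, 0, 0, 0, 0, 0],
])

```text
t: 31.55
eef_pos: [0.4574, -0.2789, 0.1464]
ee_rot: [-3.141, 0.0, 0.193]
force: [0.6, -0.2, -4.4]
width: 0.0436
```

```bash
python3 - <<'E'
from m import *
s=arm.get_state(); print(s["width"],s["eef_pos"],s["ee_rot"],s["t"],s["force"])
im,d=arm.grab_frame("top"); save(cv2.resize(im[110:290,100:360],None,fx=3,fy=3,interpolation=cv2.INTER_CUBIC),"t6.png")
for n in ("disc_large","disc_medium","disc_small"): print(n,[(x["score"],w(x["point"],cal)) for x in arm.landmark_of(n,"top")])
im,d=arm.grab_frame("wrist"); save(im,"w6.png")
E
```

```text
0.0436059471043355 [ 0.4574 -0.2789  0.1464] [-3.1414  0.      0.1926] 31.55 [ 0.6418 -0.224  -4.4311]
disc_large [(0.75, array([0.511 , 0.3216, 0.0567]))]
disc_medium [(0.44, array([0.511 , 0.3243, 0.0751])), (0.43, array([ 0.4395, -0.0796,  0.0029]))]
disc_small [(0.64, array([0.5093, 0.319 , 0.0913]))]
```

View pics/t6.png

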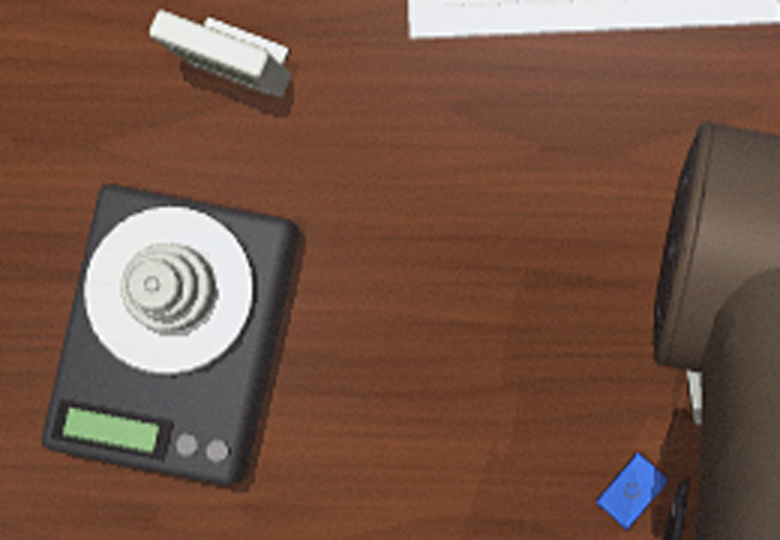

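View pics/w6.png

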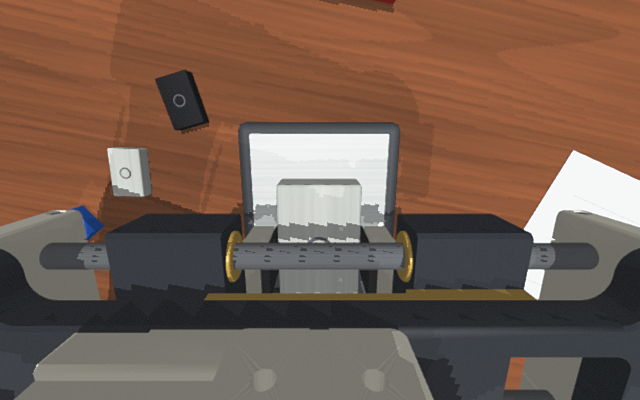

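The disc stack is complete and concentric, with the small disc's ring at about pixel (150,204). Slab_large is held square to the square pan and centred over it (wrist view about (320,215)). Lowering it.

Request:
drive_tool([
  [0, 0, -0.5, 0, 0, 0],
  [0, 0, -0.7, 0, 0, 0],
  [0, 0, -0.5, 0, 0, 0],
  [0, 0, -0.2, 0, 0, 0],
  [0, 0, -0.1, 0, 0, 0],
])

```text
t: 32.42
eef_pos: [0.4577, -0.279, 0.0663]
ee_rot: [3.141, 0.0, 0.194]
force: [0.3, -0.2, -3.8]
width: 0.0438
```

Request:
drive_tool([
  [0, 0, -0.04, 0, 0, 0],
  [0, 0, -0.03, 0, 0, 0],
  [0, 0, 0, 0, 0, 0],
])

```text
t: 32.8
eef_pos: [0.4576, -0.2791, 0.0639]
ee_rot: [3.141, -0.001, 0.193]
force: [-0.7, 0.7, -4.9]
width: 0.0439
```

Request:
drive_tool([
  [0, 0, -0.02, 0, 0, 0],
  [0, 0, 0, 0, 0, 0],
])

```text
t: 33.05
eef_pos: [0.4574, -0.2791, 0.0629]
ee_rot: [3.142, -0.0, 0.193]
force: [-0.1, 0.5, -4.9]
width: 0.0438
```

Request:
drive_tool([
  [0, 0, -0.02, 0, 0, 0],
  [0, 0, 0, 0, 0, 0],
])

```text
t: 33.3
eef_pos: [0.4573, -0.2791, 0.0619]
ee_rot: [-3.142, 0.0, 0.193]
force: [0.6, 0.3, -4.8]
width: 0.0435
```

Request:
drive_tool([
  [0, 0, -0.02, 0, 0, 0],
  [0, 0, 0, 0, 0, 0],
])

```text
t: 33.55
eef_pos: [0.4573, -0.279, 0.0611]
ee_rot: [-3.142, 0.0, 0.193]
force: [-0.4, -0.5, -5.0]
width: 0.0434
```

Request:
drive_tool([
  [0, 0, -0.015, 0, 0, 0],
  [0, 0, 0, 0, 0, 0],
])

```text
t: 33.8
eef_pos: [0.4574, -0.279, 0.0605]
ee_rot: [-3.142, 0.0, 0.193]
force: [-0.1, 1.1, -4.8]
width: 0.0438
```

Request:
drive_tool([
  [0, 0, -0.01, 0, 0, 0],
  [0, 0, 0, 0, 0, 0],
])

```text
t: 34.05
eef_pos: [0.4574, -0.2791, 0.0604]
ee_rot: [3.141, -0.0, 0.194]
force: [-1.5, 1.2, -0.5]
width: 0.0435
```

Request:
drive_tool([
  [0, 0, 0, 0, 0, 0],
  [0, 0, 0, 0, 0, 0],
  [0, 0, 0, 0, 0, 0],
  [0, 0, 0, 0, 0, 0],
  [0, 0, 0, 0, 0, 0],
], claw=1)

```text
t: 34.67
eef_pos: [0.4574, -0.2791, 0.0602]
ee_rot: [3.142, -0.0, 0.194]
force: [-0.7, -0.8, -0.6]
width: 0.0855
```

Request:
drive_tool([
  [0, 0, 0.2, 0, 0, 0],
  [0, 0, 0.6, 0, 0, 0],
  [0, 0, 0.8, 0, 0, 0],
  [0, 0, 0.8, 0, 0, 0],
])

```text
t: 35.17
eef_pos: [0.4573, -0.2791, 0.1577]
ee_rot: [3.141, -0.0, 0.194]
force: [-0.1, 0.5, -0.6]
width: 0.0874
```

Request:
drive_tool([
  [-0.05, 0.6, 0, 0, 0, -0.34],
  [-0.11, 0.98, 0, 0, 0, 0],
  [-0.11, 0.98, 0, 0, 0, 0],
  [-0.11, 0.98, 0, 0, 0, 0],
  [-0.11, 0.98, 0, 0, 0, 0],
], newtons=25)

```text
t: 35.8
eef_pos: [0.4377, -0.0971, 0.1569]
ee_rot: [3.142, -0.001, 0.158]
force: [-0.1, 0.3, -0.1]
width: 0.0876
```

Request:
drive_tool([
  [0, 0.47, 0, 0, 0, 0],
  [0, 0, -0.6, 0, 0, 0],
  [0, 0, -1, 0, 0, 0],
  [0, 0, -0.8, 0, 0, 0],
  [0, 0, 0, 0, 0, 0],
])

```text
t: 36.42
eef_pos: [0.4362, -0.0798, 0.059]
ee_rot: [3.141, 0.004, 0.158]
force: [0.1, 0.2, -0.1]
width: 0.0876
```

```bash
python3 - <<'E'
from m import *
s=arm.get_state(); print(s["width"],s["eef_pos"],s["ee_rot"],s["t"],s["force"])
im,d=arm.grab_frame("top"); save(cv2.resize(im[160:310,310:480],None,fx=4,fy=4,interpolation=cv2.INTER_CUBIC),"t7.png")
for n in ("slab_large","slab_small"): print(n,[(x["score"],w(x["point"],cal)) for x in arm.landmark_of(n,"top")])
E
```

```text
0.08762060248725617 [ 0.4362 -0.0798  0.059 ] [3.1412 0.0043 0.1578] 36.425 [ 0.1428  0.1539 -0.122 ]
slab_large [(0.96, array([ 0.4578, -0.2787,  0.0571]))]
slab_small [(0.52, array([ 0.5198, -0.1288, -0.0005]))]
```

View pics/t7.png

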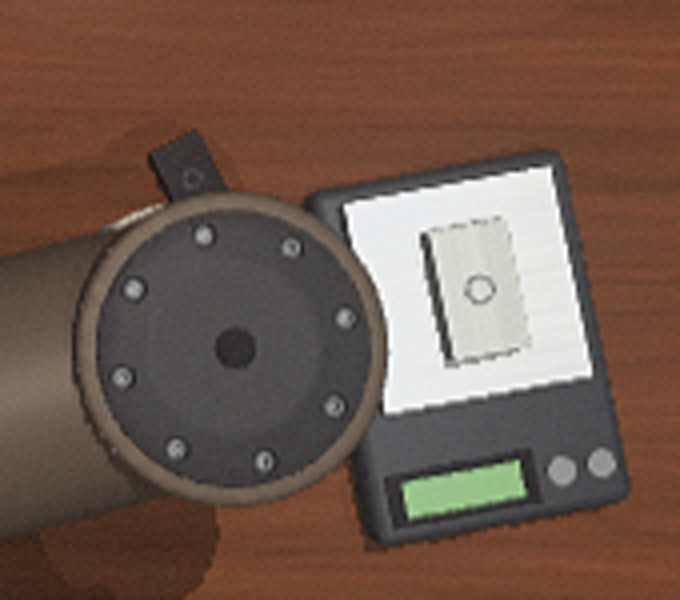

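Slab_large is centred and square on the pan, ring at about pixel (430,232). Now gripping slab_small.

Request:
drive_tool([
  [0, 0, -0.5, 0, 0, 0],
  [0, 0, -0.4, 0, 0, 0],
  [0, 0, -0.25, 0, 0, 0],
  [0, 0, -0.15, 0, 0, 0],
  [0, 0, -0.1, 0, 0, 0],
])

```text
t: 37.2
eef_pos: [0.4382, -0.0794, 0.0044]
ee_rot: [-3.142, -0.001, 0.158]
force: [-0.8, -0.5, -0.2]
width: 0.0878
```

Request:
drive_tool([
  [0, 0, 0, 0, 0, 0],
  [0, 0, 0, 0, 0, 0],
  [0, 0, 0, 0, 0, 0],
  [0, 0, 0, 0, 0, 0],
  [0, 0, 0, 0, 0, 0],
], claw=0)

```text
t: 37.83
eef_pos: [0.4378, -0.0795, 0.0042]
ee_rot: [-3.142, -0.0, 0.158]
force: [0.5, 0.5, -1.5]
width: 0.043
```

Request:
drive_tool([
  [0, 0, 0, 0, 0, 0],
  [0, 0, 0, 0, 0, 0],
  [0, 0, 0, 0, 0, 0],
])

```text
t: 38.2
eef_pos: [0.4378, -0.0795, 0.0042]
ee_rot: [3.142, 0.0, 0.158]
force: [-0.5, -0.3, 0.5]
width: 0.032
```

Request:
drive_tool([
  [0, 0, 0.2, 0, 0, 0],
  [0, 0, 0.6, 0, 0, 0],
  [0, 0, 1, 0, 0, 0],
  [0, 0, 1, 0, 0, 0],
  [0, 0, 0.8, 0, 0, 0],
])

```text
t: 38.83
eef_pos: [0.4376, -0.0795, 0.1502]
ee_rot: [-3.141, -0.001, 0.158]
force: [1.7, 0.4, -1.6]
width: 0.032
```

Request:
drive_tool([
  [0.05, -0.5, 0, 0, 0, 0.1],
  [0.09, -0.9, 0, 0, 0, 0.12],
  [0.09, -0.9, 0, 0, 0, 0.12],
  [0.09, -0.9, 0, 0, 0, 0],
  [0.09, -0.9, 0, 0, 0, 0],
])

```text
t: 39.45
eef_pos: [0.4538, -0.2445, 0.1485]
ee_rot: [-3.141, 0.0, 0.193]
force: [0.9, 0.6, -2.1]
width: 0.0318
```

Request:
drive_tool([
  [0.08, -0.88, 0, 0, 0, 0],
  [0, 0, -0.3, 0, 0, 0],
  [0, 0, -0.5, 0, 0, 0],
  [0, 0, -0.4, 0, 0, 0],
  [0, 0, 0, 0, 0, 0],
])

```text
t: 40.08
eef_pos: [0.4562, -0.2779, 0.0989]
ee_rot: [-3.14, 0.003, 0.194]
force: [0.1, -0.0, -0.6]
width: 0.0318
```

Request:
drive_tool([
  [0, 0, 0, 0, 0, 0],
  [0, 0, 0, 0, 0, 0],
])

```text
t: 40.33
eef_pos: [0.4579, -0.2786, 0.1009]
ee_rot: [3.141, -0.001, 0.194]
force: [0.4, -0.2, -2.0]
width: 0.032
```

Request:
drive_tool([
  [0, 0, -0.2, 0, 0, 0],
  [0, 0, -0.12, 0, 0, 0],
  [0, 0, -0.08, 0, 0, 0],
  [0, 0, -0.03, 0, 0, 0],
  [0, 0, 0, 0, 0, 0],
])

```text
t: 40.95
eef_pos: [0.4573, -0.2787, 0.0829]
ee_rot: [-3.142, 0.0, 0.193]
force: [-0.0, 0.8, -1.9]
width: 0.032
```

Request:
drive_tool([
  [0, 0, -0.015, 0, 0, 0],
  [0, 0, 0, 0, 0, 0],
])

```text
t: 41.2
eef_pos: [0.4574, -0.2787, 0.0824]
ee_rot: [3.142, -0.0, 0.193]
force: [-0.0, 0.1, -2.4]
width: 0.0318
```

Request:
drive_tool([
  [0, 0, -0.01, 0, 0, 0],
  [0, 0, 0, 0, 0, 0],
])

```text
t: 41.45
eef_pos: [0.4574, -0.2787, 0.0822]
ee_rot: [3.141, -0.0, 0.194]
force: [-1.4, 0.4, 1.0]
width: 0.0313
```

Seated. I release, retreat, and go clear for the final check.

Request:
drive_tool([
  [0, 0, 0, 0, 0, 0],
  [0, 0, 0, 0, 0, 0],
  [0, 0, 0, 0, 0, 0],
  [0, 0, 0, 0, 0, 0],
  [0, 0, 0, 0, 0, 0],
], claw=1)

```text
t: 42.08
eef_pos: [0.4574, -0.2787, 0.082]
ee_rot: [3.142, -0.0, 0.193]
force: [-0.1, 1.0, 0.9]
width: 0.0762
```

Request:
drive_tool([
  [0, 0, 0, 0, 0, 0],
  [0, 0, 0.3, 0, 0, 0],
  [0, 0, 0.7, 0, 0, 0],
  [0, 0, 0.9, 0, 0, 0],
  [0, 0, 0.9, 0, 0, 0],
])

```text
t: 42.7
eef_pos: [0.4573, -0.2787, 0.196]
ee_rot: [3.141, -0.001, 0.194]
force: [0.4, -1.3, -0.2]
width: 0.0872
```

Request:
drive_tool([
  [0.2, 0.95, 0, 0, 0, 0],
  [0.2, 0.95, 0, 0, 0, 0],
  [0.2, 0.95, 0, 0, 0, 0],
  [0.2, 0.95, 0, 0, 0, 0],
  [0.2, 0.95, 0, 0, 0, 0],
])

```text
t: 43.32
eef_pos: [0.4976, -0.0874, 0.1951]
ee_rot: [3.141, -0.001, 0.194]
force: [1.2, -0.0, -0.5]
width: 0.0876
```

Request:
drive_tool([
  [0, 0.5, 0, 0, 0, 0],
  [0, 0, 0, 0, 0, 0],
  [0, 0, 0, 0, 0, 0],
  [0, 0, 0, 0, 0, 0],
  [0, 0, 0, 0, 0, 0],
])

```text
t: 43.95
eef_pos: [0.4973, -0.0693, 0.194]
ee_rot: [3.142, 0.0, 0.192]
force: [0.3, 0.4, -1.1]
width: 0.0875
```

```bash
python3 - <<'E'
from m import *
s=arm.get_state(); print(s["width"],s["eef_pos"],s["t"])
im,d=arm.grab_frame("top"); P=cloud(d,cal)
save(cv2.resize(im,None,fx=1.25,fy=1.25),"t8.png")
for n in "balance_round disc_large disc_medium disc_small balance_square slab_large slab_small thermometer carton".split(): print(n,[(round(x["score"],2),w(x["point"],cal)) for x in arm.landmark_of(n,"top")])
print("tops z",P[204,150],P[230,431])
im,d=arm.grab_frame("side"); save(im,"s8.png"); c2=arm.get_calibration("side")
for n in "disc_large disc_medium disc_small slab_large slab_small".split(): print(n,[(round(x["score"],2),w(x["point"],c2)) for x in arm.landmark_of(n,"side")])
E
```

```text
0.08745142929177689 [ 0.4973 -0.0693  0.194 ] 43.95
balance_round []
disc_large [(0.61, array([0.5102, 0.3242, 0.0603]))]
disc_medium [(0.38, array([0.5108, 0.3232, 0.0748]))]
disc_small [(0.49, array([0.5033, 0.3184, 0.0937]))]
balance_square [(0.28, array([0.508 , 0.3158, 0.0915]))]
slab_large [(0.77, array([ 0.458 , -0.2769,  0.0579]))]
slab_small [(0.62, array([ 0.4601, -0.2777,  0.0768])), (0.57, array([ 0.3624, -0.0202, -0.0037]))]
thermometer [(0.85, array([0.6902, 0.297 , 0.0011]))]
carton [(0.58, array([ 0.671 , -0.2632, -0.0019]))]
tops z [0.4795 0.1516 0.6015] [ 0.4613 -0.278   0.0937]
disc_large [(0.87, array([0.511 , 0.3194, 0.0589])), (0.23, array([0.5156, 0.3198, 0.0789]))]
disc_medium [(0.89, array([0.5147, 0.3238, 0.0775])), (0.27, array([ 0.6766, -0.2619, -0.0003]))]
disc_small [(0.76, array([0.5107, 0.3222, 0.0899]))]
slab_large []
slab_small [(0.91, array([ 0.3623, -0.0212,  0.002 ])), (0.61, array([ 0.4634, -0.2808,  0.0746]))]
```

View pics/t8.png

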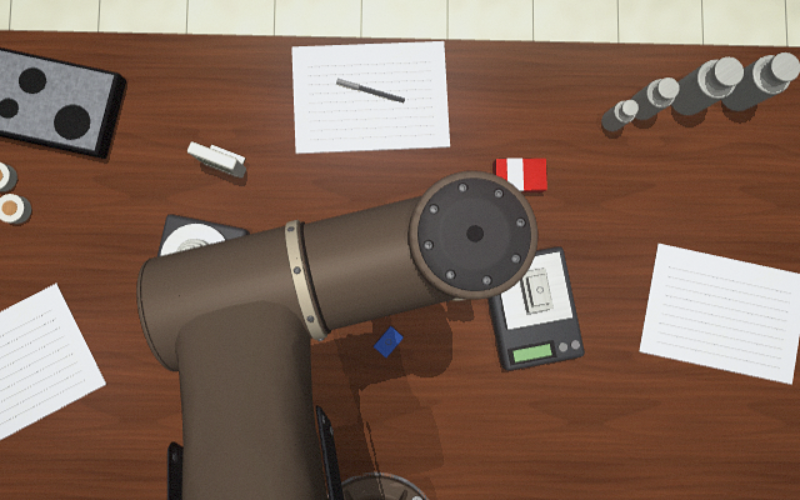

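View pics/s8.png

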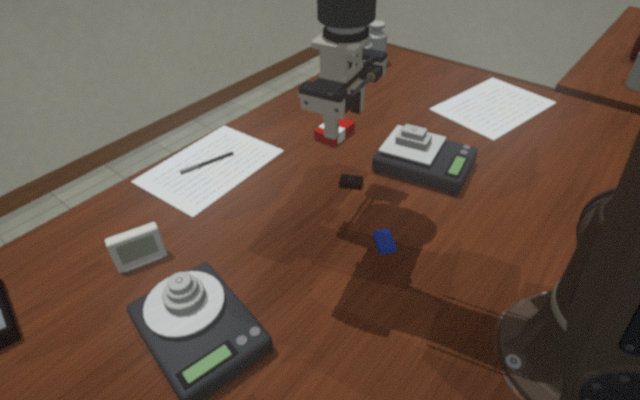

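Both stacks stand as required: round pan at side (183,290), square pan at side (413,138). The bystanders have not moved and the gripper is clear. Handing in.

```bash
python3 -c "
from station import arm
print(arm.job_done())"
```

```text
the job is handed in; nothing more can be done
None
```

Both balances are loaded and the job was handed in at about 45 s of the 115 s allowed. The round pan holds the large, middle and small discs, and the square pan holds the large slab with the small steel slab on top. The black and blue decoys were left alone.

- **Setting down:** Each weight was lowered in steps of 1 mm or less until the force reading showed contact at the expected height, then released. None was dropped.
- **Last checks, square pan:** The network put both slabs within about 4 mm of the pan centre and of each other in the top view. The side view put the small slab about 6–7 mm off and did not find the large one.
- **Last checks, round pan:** The discs came out within about 9 mm of the pan centre. In the final top view the arm partly covered this pan, and the network there put the small disc 7–9 mm from the other two. I set that reading aside because an earlier clear picture showed the three discs concentric, the side view put neighbours about 6 mm apart, and they were released within about 1 mm of each other.
- **Bystanders:** The carton and thermometer read within about 4 mm of their starting positions, which is the networks' stated error.
- **Failed reads:** In the last top view the covered round balance was not found. The only square-balance hit was a low-scoring one at the round balance's location.

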